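Load the viewing rack with the dried specimens in reverse order

ROBOT

A 6-joint arm with a two-finger parallel gripper is mounted at the origin on the work surface. World frame = base frame: x ahead of the robot, y to its left, z up, the work surface at z = 0. Lengths are in m, angles in degrees, forces in N, time in s.
With the tool pointing down it reaches from about 0.3 to 0.85 m from the base axis. Payload 4.2 kg.
Tool frame: the origin (TCP) lies at the very end of the fingers, on their centre line; the grasp point (between the pads) lies bot.grip_depth behind it (bot.grip_depth is the distance from the TCP to the grasp point, in m); z points along the fingers, y is the line along which they close (so a half turn about z gives the same grasp; the last joint's range is limited). The gripper opens to 91 mm and grips with 3 to 60 N. Pads are 32 mm wide; open, the fingers measure 118 mm over their backs; the gripper's body (76 mm by 178 mm) begins 60 mm behind the grasp point.
Start: joints at [-66.578, 18.312, 89.639, -0, 72.044, -1.146], TCP at [0.239, -0.523, 0.214] pointing down, gripper open.
Joint ranges: [-177.97, 177.97], [-48.28, 115.42], [12.27, 149.76], [-77.06, 257.06], [2.81, 150.46], [-146.56, 146.56]. Speed limits (degrees/s): [147.25, 147.25, 180, 180, 180, 180].

INTERFACE

Orientations are given as [roll, pitch, yaw] about the fixed x, y, z axes, in that order (R = Rz(yaw) Ry(pitch) Rx(roll)).
In Python, from plant import bot, vision, hand_in gives the robot as it stands.
- The arm moves only by the tool servo_tool, never from a script. Its argument "targets" is a list of rows, each a list of 3 entries, a list of its own where there are three numbers: the closure, from 0 (fully open) to 1 (shut), then the shift along the tool's x, y, z in cm, then the turn, a rotation vector about the tool's x, y, z in rad. In form: [[jaw, [tx, ty, tz], [wx, wy, wz]], ...]. A call has 1 to 5 rows; each row is the pose to reach, as a shift and turn from the pose commanded when the call began, along the tool's axes at that moment; what a row does not reach only later rows make up. A row lasts 1/10 s, in which the tool goes at most 50 mm and 8.59 degrees, less where a joint would pass 70% of its speed; a pose out of reach is approached as far as the arm can. A call with a gripper value outside its range is refused whole. The fingers move at their own pace and stop on an object; "squeeze" is the grip in N (left out, the last holds). Time passes only in rows, so rows that repeat a pose let the fingers close. It gives the time, the measured TCP pose, the force, the opening and the grip force at its end, in the units of the state.
- bot.state(): the state, without advancing time (a new reading comes with each control period).
- vision.snapshot(name): name is "scene" or "top"; returns a dict with "frame" (420x560x3 uint8, red, green, blue), "fx", "fy", "cx", "cy" (pixels), "k1" (the pictures are not rectified: a ray, as slopes to the right and down, at radius r is drawn at 1 + k1 r^2 times it, then the intrinsics apply), "R" (3x3) and "t" (3): a world point X has camera coordinates R X + t. Camera axes: x right, y down, z forward; pixel columns grow to the right and rows downward; lengths in m; the calibration is good to about 2 mm. A picture is of the moment at which its call begins. There is no depth.
- hand_in(): hands the job in; it is judged then, once.
The state is a dict: "clock": time; "joint_positions": joint angles; "joint_vel": joint speeds; "tau": joint torques, N m; "position": TCP position; "tcp_rot": TCP orientation; "contact_force": force on the tool from outside, world axes, zero at the start; "wrist_torque": the same for the moment, N m; "opening": finger opening in m; "grasp_force": force on a finger pad.
Only numpy, scipy, OpenCV 4.12 (cv2) and the standard library are available. Lean on these libraries where they do the work, as an engineer would, in place of code of your own. Each camera call takes 0.05 s, during which the arm holds its last target. There are 200 camera calls.

TASK

Move the four dried metal specimens from the drying rack (white, with grey pads) to the empty dark viewing rack, one to a compartment and in reverse order: seen from the robot, the one at the left end of the drying rack goes to the right end of the viewing rack, and so on along the row. Keep each specimen upright, set it down in the middle of its compartment rather than dropping it, and let go of them all.

Things in the scene. Friction and masses are not known exactly. Their poses are not given: they have to be found in the camera images.
- mount_mid (a point): Round specimen mount: a black resin puck of 38 mm diameter with a small steel piece showing in its top, about 80 g, 32 mm tall, upright. The point is its centre, 16 mm above its underside; z is its upright axis. It starts near the middle of its pad, turned up to 0.15 rad from the rack's axes.
- block_mid (a point): Square steel block, 34 x 34 mm, with a straight groove 8 mm wide and 6 mm deep across its top (along its x axis), about 250 g, 32 mm tall, upright. The point is its centre, 16 mm above its underside; z is its upright axis. It starts near the middle of its pad, turned up to 0.15 rad from the rack's axes. Its sides face along its x and y.
- hex_mid (a point): Slice of hexagonal steel bar, 32 mm across the flats, about 220 g, 32 mm tall, upright. The point is its centre, 16 mm above its underside; z is its upright axis. It starts near the middle of its pad, turned up to 0.15 rad from the rack's axes. One pair of its flats faces along its x axis, corners along y.
- tube_mid (a point): Piece of thick steel tube, 36 mm outer and 22 mm inner diameter, open through the top, about 160 g, 32 mm tall, upright. The point is its centre, 16 mm above its underside; z is its upright axis. It starts near the middle of its pad, turned up to 0.15 rad from the rack's axes.
- pad_mount: Thin grey drying pad, 78 x 54 x 4 mm, fixed in a compartment of the drying rack; the mount specimen starts on it. Which compartment this is changes from start to start, and it marks the specimen's starting place. Origin at the centre of its underside, 6 mm above the table; its top is at 10 mm. Axes as those of the drying rack.
- pad_block: Thin grey drying pad, 78 x 54 x 4 mm, fixed in a compartment of the drying rack; the block specimen starts on it. Which compartment this is changes from start to start, and it marks the specimen's starting place. Origin at the centre of its underside, 6 mm above the table; its top is at 10 mm. Axes as those of the drying rack.
- pad_hex: Thin grey drying pad, 78 x 54 x 4 mm, fixed in a compartment of the drying rack; the hex specimen starts on it. Which compartment this is changes from start to start, and it marks the specimen's starting place. Origin at the centre of its underside, 6 mm above the table; its top is at 10 mm. Axes as those of the drying rack.
- pad_tube: Thin grey drying pad, 78 x 54 x 4 mm, fixed in a compartment of the drying rack; the tube specimen starts on it. Which compartment this is changes from start to start, and it marks the specimen's starting place. Origin at the centre of its underside, 6 mm above the table; its top is at 10 mm. Axes as those of the drying rack.
- drying_rack: White plastic rack with the specimens on four grey pads, fixed; 84 mm deep (x, away from the robot), 252 mm long (y, to the robot's left; turned up to 0.3 rad). Origin: centre of its underside, on the table. Five 4 mm dividers, tops 22 mm above the table, make four compartments 58 mm wide centred at y = +93, +31, -31, -93 mm; open at front and back. It stands left or right of the viewing rack.
- viewing_rack: Dark steel rack with aluminium dividers, empty, fixed; 84 mm deep (x, away from the robot), 252 mm long (y, to the robot's left; turned up to 0.3 rad). Origin: centre of its underside, on the table. Five 4 mm dividers, tops 22 mm above the table, make four compartments 58 mm wide centred at y = +93, +31, -31, -93 mm; open at front and back. Its floor is 10 mm above the table.
Mind the look-alikes: they are no part of the job. Leave any green or orange look-alike of the part that bears mount_mid alone. What is shaped like the part that bears tube_mid but yellow is not meant.

How it is judged (in metres and radians):
At the end, for the whole second after the job is handed in: Each specimen is at rest (under 0.02 m/s), upright within 7 degrees, on the viewing rack's floor (4 mm), within 15 mm in the rack's x and y of the middle of the compartment mirroring its pad's place in the drying rack (y +93 to -93, +31 to -31, and so on) (((y of pad_mount in the frame of drying_rack between 0.083 and 0.103 m and y of mount_mid in the frame of viewing_rack between -0.108 and -0.078 m) or (y of pad_mount in the frame of drying_rack between 0.021 and 0.041 m and y of mount_mid in the frame of viewing_rack between -0.046 and -0.016 m) or (y of pad_mount in the frame of drying_rack between -0.041 and -0.021 m and y of mount_mid in the frame of viewing_rack between 0.016 and 0.046 m) or (y of pad_mount in the frame of drying_rack between -0.103 and -0.083 m and y of mount_mid in the frame of viewing_rack between 0.078 and 0.108 m)) and x of mount_mid in the frame of viewing_rack between -0.015 and 0.015 m and z of mount_mid in the frame of viewing_rack between 0.022 and 0.03 m and angle between each of mount_mid, block_mid, hex_mid, tube_mid's own z axis and vertical below 0.12 rad and linear speed of each of mount, block, hex, tube below 0.02 m/s and ((y of pad_block in the frame of drying_rack between 0.083 and 0.103 m and y of block_mid in the frame of viewing_rack between -0.108 and -0.078 m) or (y of pad_block in the frame of drying_rack between 0.021 and 0.041 m and y of block_mid in the frame of viewing_rack between -0.046 and -0.016 m) or (y of pad_block in the frame of drying_rack between -0.041 and -0.021 m and y of block_mid in the frame of viewing_rack between 0.016 and 0.046 m) or (y of pad_block in the frame of drying_rack between -0.103 and -0.083 m and y of block_mid in the frame of viewing_rack between 0.078 and 0.108 m)) and x of block_mid in the frame of viewing_rack between -0.015 and 0.015 m and z of block_mid in the frame of viewing_rack between 0.022 and 0.03 m and ((y of pad_hex in the frame of drying_rack between 0.083 and 0.103 m and y of hex_mid in the frame of viewing_rack between -0.108 and -0.078 m) or (y of pad_hex in the frame of drying_rack between 0.021 and 0.041 m and y of hex_mid in the frame of viewing_rack between -0.046 and -0.016 m) or (y of pad_hex in the frame of drying_rack between -0.041 and -0.021 m and y of hex_mid in the frame of viewing_rack between 0.016 and 0.046 m) or (y of pad_hex in the frame of drying_rack between -0.103 and -0.083 m and y of hex_mid in the frame of viewing_rack between 0.078 and 0.108 m)) and x of hex_mid in the frame of viewing_rack between -0.015 and 0.015 m and z of hex_mid in the frame of viewing_rack between 0.022 and 0.03 m and ((y of pad_tube in the frame of drying_rack between 0.083 and 0.103 m and y of tube_mid in the frame of viewing_rack between -0.108 and -0.078 m) or (y of pad_tube in the frame of drying_rack between 0.021 and 0.041 m and y of tube_mid in the frame of viewing_rack between -0.046 and -0.016 m) or (y of pad_tube in the frame of drying_rack between -0.041 and -0.021 m and y of tube_mid in the frame of viewing_rack between 0.016 and 0.046 m) or (y of pad_tube in the frame of drying_rack between -0.103 and -0.083 m and y of tube_mid in the frame of viewing_rack between 0.078 and 0.108 m)) and x of tube_mid in the frame of viewing_rack between -0.015 and 0.015 m and z of tube_mid in the frame of viewing_rack between 0.022 and 0.03 m); the robot touches nothing.
It fails at once if a specimen is tipped over (more than 35 degrees from upright) (angle between any of mount_mid, block_mid, hex_mid, tube_mid's own z axis and vertical above 0.61 rad).
It fails at once if a specimen is dropped: it falls freely faster than 0.7 m/s (a drop of about 25 mm) ((linear speed of mount above 0.7 m/s and contact force between mount and anything else below 0.02 N) or (linear speed of block above 0.7 m/s and contact force between block and anything else below 0.02 N) or (linear speed of hex above 0.7 m/s and contact force between hex and anything else below 0.02 N) or (linear speed of tube above 0.7 m/s and contact force between tube and anything else below 0.02 N)).
It also fails if it takes over 102 s, if anything falls off the work surface, if the arm or the gripper's body presses on something with over 40 N, if the wrist force passes 120 N, or if a joint passes its speed limit or range.

## Working session

There is one attempt and no reset: what is moved stays moved. The work goes in short steps, Python scripts to look and compute and a tool call to move; the robot and the scene stay as the last step left them, time stands still between calls to the robot, and variables do not carry over. Pictures are saved under pics/ and viewed, at most 14 in all, crops included, and the job is handed in when it is done.

Besides the shell and the picture viewer there is one more tool, called after "Emit:" as name(argument=value, ...) on one line, values as JSON. servo_tool: Moves the arm, as the interface text tells. Its arguments: {"type":"object","properties":{"targets":{"type":"array"},"squeeze":{"type":"number"}},"required":["targets"]}

```bash
mkdir -p pics; cat > h.py <<'E'
import numpy as np, cv2
from plant import bot, vision, hand_in
def cast(s,uv,z):
    uv=np.atleast_2d(np.float64(uv))
    K=np.array([[s["fx"],0,s["cx"]],[0,s["fy"],s["cy"]],[0,0,1.]])
    n=cv2.undistortPoints(uv[:,None],K,np.array([s["k1"],0,0,0.]))[:,0]
    # k1: drawn = ideal*(1+k1 r^2), the OpenCV model
    R=np.array(s["R"]);t=np.array(s["t"])
    d=np.c_[n,np.ones(len(n))]@R; c=-R.T@t
    return c+d*((z-c[2])/d[:,2])[:,None]
E
python3 - <<'E'
from h import *
import pickle
st=bot.state();print(st,bot.grip_depth)
for n in("scene","top"):
    s=vision.snapshot(n);pickle.dump(s,open(n+".pkl","wb"))
    cv2.imwrite(f"pics/{n}0.png",cv2.resize(s["frame"][:,:,::-1],(800,600),interpolation=cv2.INTER_CUBIC))
    print(n,s["fx"],s["k1"],-np.array(s["R"]).T@s["t"])
E
```

```text
{'clock': 0.0, 'joint_positions': array([-6.65771458e+01,  1.83506822e+01,  8.97064096e+01, -9.08973981e-04,
        7.20448078e+01, -1.14538356e+00]), 'joint_vel': array([0.0725867 , 0.02838776, 0.01907631, 0.03193405, 0.02600527,
       0.17397123]), 'tau': array([-7.08728385e-04, -4.12464881e+01, -2.31975156e+01,  7.25385128e-02,
        4.56118758e-02, -1.74516681e-04]), 'position': array([ 0.23886841, -0.52247174,  0.21312988]), 'tcp_rot': array([-1.79898103e+02, -1.17287738e-03,  2.45685177e+01]), 'contact_force': array([-0.56246475, -0.25140382,  0.2175051 ]), 'wrist_torque': array([-0.01420548, -0.0089165 , -0.03372762]), 'grasp_force': 0.0, 'opening': 0.0913414926150217} 0.0188
scene 489.950235187625 -0.14558126523416223 [ 0.87832717 -0.37968275  0.83341159]
top 394.8157382860113 -0.11349037517109029 [ 0.33726132 -0.04268124  0.9894371 ]
```

View pics/top0.png

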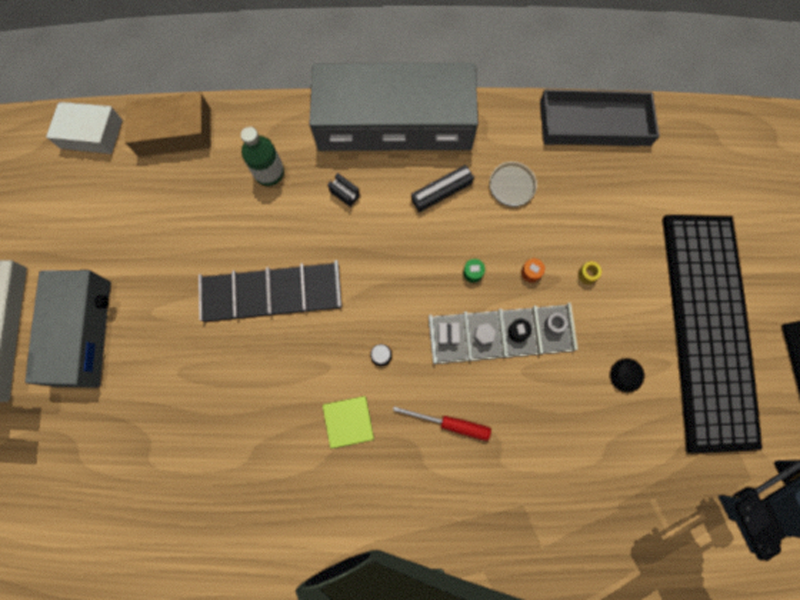

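View pics/scene0.png

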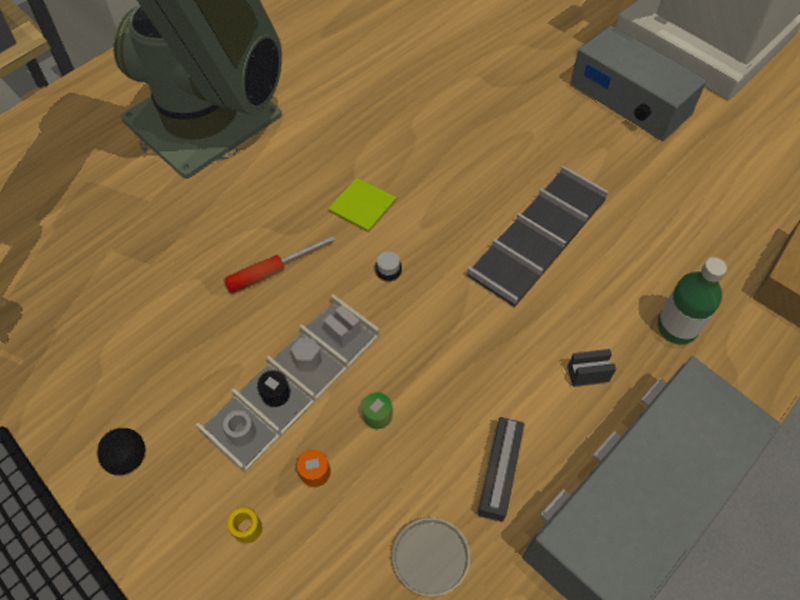

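The top view (800-px scale) shows the drying rack on the right at (430–575, 305–362). From the robot's left it holds block (449,333), hex (485,335), mount (519,330) and tube (556,323). The empty viewing rack is at (200–340, 262–320).

Look-alikes: green puck (474,270), orange puck (534,270), yellow ring (591,271), and a loose black and white puck (381,355). None of these are on pads, so none are meant. I'll confirm this in one enlarged crop.

```bash
python3 - <<'E'
from h import *
import pickle
T=pickle.load(open("top.pkl","rb"));S=pickle.load(open("scene.pkl","rb"))
a=T["frame"][175:260,290:410];b=T["frame"][175:235,130:250];c=S["frame"][200:335,130:275];d=S["frame"][110:220,320:432]
def up(i,w,h):
    k=min(w/i.shape[1],h/i.shape[0]);j=cv2.resize(i,None,fx=k,fy=k,interpolation=cv2.INTER_CUBIC);o=np.zeros((h,w,3),np.uint8);o[:j.shape[0],:j.shape[1]]=j[:h,:w];print(k);return o
cv2.imwrite("pics/crop.png",np.vstack([np.hstack([up(a,400,300),up(b,400,300)]),np.hstack([up(c,400,300),up(d,400,300)])])[:,:,::-1])
# white-ish/dark stats by HSV
for n,s in(("top",T),("scene",S)):
    h=cv2.cvtColor(s["frame"],cv2.COLOR_RGB2HSV)
    m=((h[...,1]<70)).astype(np.uint8)
    cs,_=cv2.findContours(m,cv2.RETR_EXTERNAL,cv2.CHAIN_APPROX_NONE)
    for q in cs:
        if 1500<cv2.contourArea(q)<9000: 
            r=cv2.minAreaRect(q); print(n,cv2.contourArea(q),[np.round(v,1) for v in r[:2]],round(r[2],1),cv2.boxPoints(r).round(1).tolist(),np.round(cast(s,cv2.boxPoints(r),.015),3)[:,:2].tolist())
E
```

```text
3.3333333333333335
3.3333333333333335
2.2222222222222223
2.727272727272727
top 1916.5 [array([542.8, 355.4]), array([54.4, 61.2])] 59.0 [[502.5, 347.8999938964844], [555.0, 316.3999938964844], [583.0, 363.0], [530.5, 394.5]] [[0.204, -0.578], [0.273, -0.732], [0.149, -0.805], [0.085, -0.646]]
top 3186.0 [array([351.5, 233. ]), array([ 34.3, 101.8])] 85.2 [[299.29998779296875, 220.10000610351562], [400.79998779296875, 211.6999969482422], [403.70001220703125, 245.89999389648438], [302.20001220703125, 254.3000030517578]] [[0.53, -0.079], [0.55, -0.339], [0.462, -0.34], [0.444, -0.085]]
top 3913.5 [array([ 47.3, 229.2]), array([51.6, 82.9])] 5.8 [[17.399999618530273, 267.79998779296875], [25.799999237060547, 185.3000030517578], [77.19999694824219, 190.5], [68.80000305175781, 273.0]] [[0.406, 0.653], [0.628, 0.66], [0.612, 0.506], [0.395, 0.506]]
top 2942.0 [array([187.7, 203.3]), array([ 33. , 100.2])] 84.2 [[136.1999969482422, 192.0], [235.89999389648438, 181.8000030517578], [239.1999969482422, 214.6999969482422], [139.60000610351562, 224.8000030517578]] [[0.606, 0.343], [0.631, 0.083],
[... 463 characters left out ...]
83, -0.182], [0.841, -0.245], [0.782, -0.304]]
scene 5302.5 [array([ 43.5, 359. ]), array([120.,  87.])] 90.0 [[-0.0, 299.0], [87.0, 299.0], [87.0, 419.0], [0.0, 419.0]] [[0.281, -0.535], [0.4, -0.409], [0.575, -0.531], [0.473, -0.649]]
scene 5468.0 [array([202., 265.]), array([ 46.7, 137.2])] 45.0 [[137.0, 297.0], [234.0, 200.0], [267.0, 233.0], [170.0, 330.0]] [[0.462, -0.339], [0.432, -0.075], [0.533, -0.08], [0.552, -0.334]]
scene 3827.0 [array([375.6, 162.7]), array([ 42.3, 108. ])] 40.5 [[324.5, 190.0], [394.6000061035156, 107.9000015258789], [426.70001220703125, 135.3000030517578], [356.6000061035156, 217.39999389648438]] [[0.544, 0.07], [0.505, 0.353], [0.606, 0.338], [0.632, 0.067]]
```

View pics/crop.png

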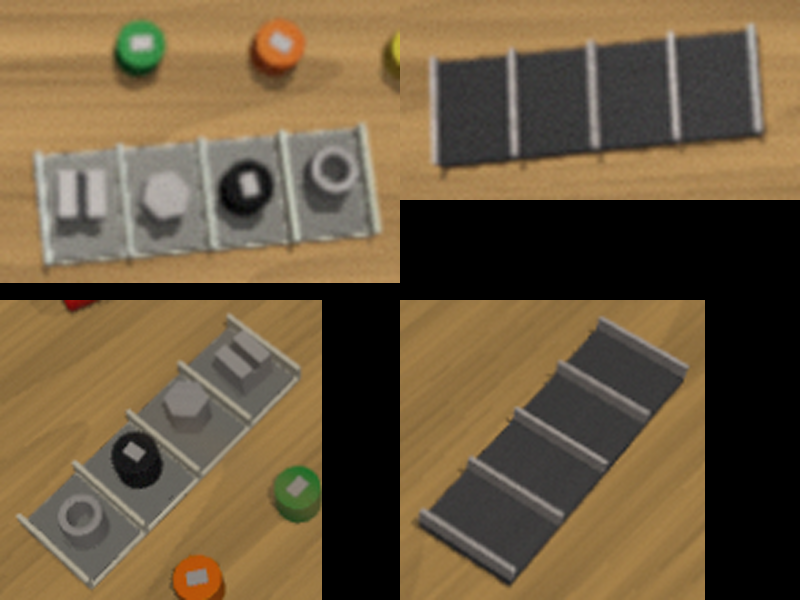

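The crop confirms all four: the grooved block (82,194), hex (166,194), black puck with steel piece (247,185) and grey ring (333,171) are on the pads. The green and orange pucks stand outside the rack. Next I'll cast the divider-top ends and specimen-top centres from both views.

```bash
python3 - <<'E'
from h import *
import pickle
T=pickle.load(open("top.pkl","rb"));S=pickle.load(open("scene.pkl","rb"))
def P(s,p,z,off,k,o0): return cast(s,(np.float64(p)-o0)/k+off-0.35,z)[:,:2]
tops=["block","hex","mount","tube"]
oT=P(T,[(82,193),(166,194),(247,184),(333,171)],.042,(290,175),10/3,(0,0))
oS=P(S,[(243,354),(187,402),(137,452),(80,516)],.042,(130,200),2.2222,(0,300))
# rack corners order: left-far,left-near,right-far,right-near (divider tops)
cd=dict(
 dryT=P(T,[(38,153),(47,262),(363,127),(376,234)],.022,(290,175),10/3,(0,0)),
 dryS=P(S,[(298,372),(229,318),(92,581),(20,517)],.022,(130,200),2.2222,(0,300)),
 viewT=P(T,[(434,58),(436,163),(752,28),(759,133)],.022,(130,175),10/3,(400,0)),
 viewS=P(S,[(686,369),(603,322),(512,573),(424,515)],.022,(320,110),2.7273,(400,300)))
f={}
for n,c in cd.items():
    o=c.mean(0);e=(c[0]+c[1]-c[2]-c[3])/2;yaw=np.arctan2(-e[0],e[1]);f[n]=(*o,yaw)
    print(n,o.round(4),"len",np.linalg.norm(e).round(4),"depth",np.linalg.norm(c[0]-c[1]).round(4),np.linalg.norm(c[2]-c[3]).round(4),"yaw",yaw.round(3))
fd=(np.array(f["dryT"])+f["dryS"])/2;fv=(np.array(f["viewT"])+f["viewS"])/2
R=lambda a:np.array([[np.cos(a),-np.sin(a)],[np.sin(a),np.cos(a)]])
print("obj T\n",oT.round(4),"\nS\n",oS.round(4))
o=(oT+oS)/2;print("mean",o.round(4).tolist(),"in dry frame",((o-fd[:2])@R(fd[2])).round(4).tolist())
y=np.array([-93,-31,31,93])/1000
print("goals",tops,(fv[:2]+np.c_[0*y,y]@R(fv[2]).T).round(4).tolist(),"yaws",fd[2],fv[2])
E
```

```text
dryT [ 0.4956 -0.2094] len 0.2478 depth 0.082 0.082 yaw 0.074
dryS [ 0.4989 -0.2106] len 0.245 depth 0.0826 0.0832 yaw 0.084
viewT [0.5736 0.2033] len 0.2475 depth 0.0829 0.0827 yaw 0.089
viewS [0.5771 0.202 ] len 0.2482 depth 0.0788 0.0789 yaw 0.097
obj T
 [[ 0.4935 -0.114 ]
 [ 0.4923 -0.1754]
 [ 0.4992 -0.2354]
 [ 0.5084 -0.3   ]] 
S
 [[ 0.4931 -0.1138]
 [ 0.4941 -0.1773]
 [ 0.4999 -0.2357]
 [ 0.5107 -0.3032]]
mean [[0.4933, -0.1139], [0.4932, -0.1763], [0.4995, -0.2356], [0.5095, -0.3016]] in dry frame [[0.0036, 0.0961], [-0.0014, 0.0339], [0.0002, -0.0256], [0.005, -0.0923]]
goals ['block', 'hex', 'mount', 'tube'] [[0.584, 0.11], [0.5782, 0.1718], [0.5725, 0.2335], [0.5667, 0.2952]] yaws 0.07908495136521917 0.09295893851538839
```

Sizes agree with what was given: length 0.2475 (0.248 expected), depth about 0.082, offsets in the compartments of 5 mm or less. Now I'll plan the first move.

```bash
cat >> h.py <<'E'
def plan(x,y,z,yaw):
    s=bot.state();p=s["position"];a=np.radians(s["tcp_rot"][2])
    d=np.array([x,y,z])-p;ex=np.array([np.cos(a),np.sin(a),0]);ey=np.array([np.sin(a),-np.cos(a),0])
    w=(yaw-s["tcp_rot"][2]+180)%360-180
    print("from",p.round(4),s["tcp_rot"].round(2),"shift cm",np.round([100*d@ex,100*d@ey,-100*d[2]],2),"wz",round(-np.radians(w),3))
E
python3 -c "
from h import *
plan(.493,-.114,.12,94.5)"
```

```text
from [ 0.2389 -0.5225  0.2132] [-179.91   -0.     24.57] shift cm [ 40.1  -26.59   9.32] wz -1.221
```

Emit:
servo_tool(targets=[[0, [4.0, -2.65, 0.4], [0, 0, -0.12]], [0, [8.0, -5.3, 0.8], [0, 0, -0.24]], [0, [12.0, -8.0, 1.2], [0, 0, -0.36]], [0, [16.0, -10.6, 1.6], [0, 0, -0.48]], [0, [20.0, -13.3, 2.0], [0, 0, -0.6]]], squeeze=30)

```text
clock: 0.6
position: [0.3662, -0.3171, 0.1936]
tcp_rot: [-180.0, -0.0, 59.2]
contact_force: [1.0, -0.3, -0.2]
opening: 0.0913
grasp_force: 0.0
```

```bash
python3 -c "
from h import *
plan(.493,-.114,.12,94.5)"
```

```text
from [ 0.3662 -0.3171  0.1936] [-1.7999e+02 -1.0000e-02  5.9190e+01] shift cm [23.94  0.49  7.36] wz -0.616
```

Emit:
servo_tool(targets=[[0, [4.8, 0.1, 1.4], [0, 0, -0.12]], [0, [9.6, 0.2, 2.9], [0, 0, -0.25]], [0, [14.4, 0.3, 4.4], [0, 0, -0.37]], [0, [19.2, 0.4, 5.9], [0, 0, -0.5]], [0, [23.9, 0.5, 7.4], [0, 0, -0.616]]])

```text
clock: 1.1
position: [0.4937, -0.1151, 0.1194]
tcp_rot: [-180.0, 0.0, 94.5]
contact_force: [0.0, -1.6, 0.7]
opening: 0.0913
grasp_force: 0.0
```

```bash
python3 -c "
from h import *
plan(.493,-.114,.014,94.5)"
```

```text
from [ 0.4937 -0.1151  0.1194] [-1.800e+02  1.000e-02  9.453e+01] shift cm [ 0.11 -0.06 10.54] wz 0.001
```

Descend now, then close.

Emit:
servo_tool(targets=[[0, [0.1, 0, 3.0], [0, 0, 0]], [0, [0.1, 0, 6.0], [0, 0, 0]], [0, [0.1, 0, 8.5], [0, 0, 0]], [0, [0.1, 0, 10.0], [0, 0, 0]], [0, [0.1, 0, 10.5], [0, 0, 0]]])

```text
clock: 1.6
position: [0.4916, -0.1154, 0.0131]
tcp_rot: [-179.8, -0.1, 94.3]
contact_force: [-1.0, -0.3, 0.5]
opening: 0.0914
grasp_force: 0.0
```

Emit:
servo_tool(targets=[[0.5, [0, 0, 0], [0, 0, 0]], [0.8, [0, 0, 0], [0, 0, 0]], [0.8, [0, 0, 0], [0, 0, 0]], [0.8, [0, 0, 0], [0, 0, 0]], [0.8, [0, 0, 0], [0, 0, 0]]])

```text
clock: 2.1
position: [0.4934, -0.116, 0.0156]
tcp_rot: [179.9, 0.0, 94.2]
contact_force: [-0.3, 0.6, -0.3]
opening: 0.0543
grasp_force: 0.0
```

Emit:
servo_tool(targets=[[0.8, [0, 0, 0], [0, 0, 0]], [0.8, [0, 0, 0], [0, 0, 0]], [0.8, [0, 0, 0], [0, 0, 0]], [0.8, [0, 0, 0], [0, 0, 0]], [0.8, [0, 0, 0], [0, 0, 0]]])

```text
clock: 2.6
position: [0.4931, -0.1159, 0.0151]
tcp_rot: [180.0, 0.0, 94.2]
contact_force: [0.0, 0.4, 2.5]
opening: 0.0341
grasp_force: 30.0
```

```bash
python3 -c "
from h import *
plan(.584,.110,.10,95.3)"
```

```text
from [ 0.4931 -0.1159  0.0151] [1.7999e+02 1.0000e-02 9.4240e+01] shift cm [21.86 10.74 -8.49] wz -0.018
```

Emit:
servo_tool(targets=[[0.8, [0, 0, -1.5], [0, 0, 0]], [0.8, [0, 0, -4.5], [0, 0, 0]], [0.8, [1.0, 0.5, -7.5], [0, 0, 0]], [0.8, [4.0, 2.0, -8.5], [0, 0, 0]], [0.8, [8.0, 4.0, -8.5], [0, 0, 0]]])

```text
clock: 3.1
position: [0.528, -0.0335, 0.1017]
tcp_rot: [179.8, 0.1, 94.1]
contact_force: [1.2, -0.7, -2.9]
opening: 0.0342
grasp_force: 30.0
```

Emit:
servo_tool(targets=[[0.8, [4.0, 2.0, 0], [0, 0, 0]], [0.8, [8.0, 4.0, 0], [0, 0, -0.01]], [0.8, [11.0, 5.5, 0], [0, 0, -0.018]], [0.8, [13.0, 6.5, 0], [0, 0, -0.018]], [0.8, [13.6, 6.7, 0], [0, 0, -0.018]]])

```text
clock: 3.6
position: [0.5841, 0.1097, 0.0991]
tcp_rot: [-180.0, -0.0, 95.4]
contact_force: [-0.1, 0.1, -2.4]
opening: 0.0338
grasp_force: 30.0
```

```bash
python3 -c "
from h import *
print(bot.state()['opening'],bot.state()['grasp_force'],bot.state()['contact_force'])
plan(.584,.108,.016,95.3)"
```

```text
0.033796703915472744 29.98172091320157 [-0.06611996  0.06085998 -2.40958293]
from [0.5841 0.1097 0.0991] [-1.7996e+02 -2.0000e-02  9.5420e+01] shift cm [-0.17 -0.03  8.31] wz 0.002
```

Emit:
servo_tool(targets=[[0.8, [-0.1, 0, 2.5], [0, 0, 0]], [0.8, [-0.15, 0, 5.0], [0, 0, 0]], [0.8, [-0.15, 0, 7.0], [0, 0, 0]], [0.8, [-0.15, 0, 8.0], [0, 0, 0]], [0.8, [-0.15, 0, 8.35], [0, 0, 0]]])

```text
clock: 4.1
position: [0.5828, 0.1052, 0.0152]
tcp_rot: [-179.8, 0.0, 95.2]
contact_force: [-0.6, 0.7, -2.2]
opening: 0.0338
grasp_force: 30.0
```

Emit:
servo_tool(targets=[[0.8, [0, 0, 0.05], [0, 0, 0]], [0.8, [0, 0, 0.05], [0, 0, 0]]])

```text
clock: 4.3
position: [0.5847, 0.1059, 0.0169]
tcp_rot: [179.9, 0.0, 95.3]
contact_force: [0.0, -0.6, -3.1]
opening: 0.0336
grasp_force: 30.0
```

Emit:
servo_tool(targets=[[0.8, [0.2, 0, 0.1], [0, 0, 0]], [0.8, [0.2, 0, 0.2], [0, 0, 0]], [0.8, [0.2, 0, 0.2], [0, 0, 0]]])

```text
clock: 4.6
position: [0.5844, 0.1083, 0.0152]
tcp_rot: [179.9, -0.0, 95.3]
contact_force: [-0.4, 0.8, 4.0]
opening: 0.0339
grasp_force: 30.0
```

Emit:
servo_tool(targets=[[0.5, [0, 0, 0], [0, 0, 0]], [0.2, [0, 0, 0], [0, 0, 0]], [0, [0, 0, 0], [0, 0, 0]], [0, [0, 0, 0], [0, 0, 0]], [0, [0, 0, 0], [0, 0, 0]]])

```text
clock: 5.1
position: [0.5837, 0.1079, 0.0139]
tcp_rot: [-180.0, 0.0, 95.3]
contact_force: [0.2, 0.9, -0.6]
opening: 0.0709
grasp_force: 0.0
```

Emit:
servo_tool(targets=[[0, [0, 0, 0], [0, 0, 0]], [0, [0, 0, -1.5], [0, 0, 0]], [0, [0, 0, -4.5], [0, 0, 0]], [0, [0, 0, -8.0], [0, 0, 0]], [0, [0, 0, -11.0], [0, 0, 0]]])

```text
clock: 5.6
position: [0.5839, 0.1079, 0.1255]
tcp_rot: [180.0, 0.0, 95.3]
contact_force: [-0.6, -0.9, -0.1]
opening: 0.0914
grasp_force: 0.0
```

```bash
python3 -c "
from h import *
plan(.4935,-.1765,.12,94.5);print(bot.state()['opening'])"
```

```text
from [0.5839 0.1079 0.1255] [179.96   0.    95.27] shift cm [-27.49 -11.61   0.55] wz 0.013
0.09142696665039901
```

Emit:
servo_tool(targets=[[0, [-4.0, -1.7, 0], [0, 0, 0]], [0, [-8.4, -3.5, 0], [0, 0, 0]], [0, [-12.8, -5.4, 0], [0, 0, 0]], [0, [-17.2, -7.3, 0], [0, 0, 0]], [0, [-21.6, -9.1, 0.2], [0, 0, 0.013]]])

```text
clock: 6.1
position: [0.5123, -0.1171, 0.1224]
tcp_rot: [179.9, 0.0, 94.5]
contact_force: [0.5, 0.5, -0.4]
opening: 0.0912
grasp_force: 0.0
```

Emit:
servo_tool(targets=[[0, [-3.9, -1.7, 0.2], [0, 0, 0]], [0, [-5.9, -2.5, 0.3], [0, 0, 0]], [0, [-5.9, -2.5, 0.4], [0, 0, 0]]])

```text
clock: 6.4
position: [0.4918, -0.1787, 0.118]
tcp_rot: [-180.0, 0.0, 94.3]
contact_force: [0.1, 0.4, 0.2]
opening: 0.0911
grasp_force: 0.0
```

```bash
python3 -c "
from h import *
plan(.4935,-.1765,.014,94.5)"
```

```text
from [ 0.4918 -0.1787  0.118 ] [-1.7999e+02  3.0000e-02  9.4290e+01] shift cm [ 0.21  0.19 10.4 ] wz -0.004
```

Emit:
servo_tool(targets=[[0, [0.1, 0.1, 3.0], [0, 0, 0]], [0, [0.15, 0.1, 6.0], [0, 0, 0]], [0.1, [0.15, 0.1, 8.5], [0, 0, 0]], [0.2, [0.15, 0.1, 10.0], [0, 0, 0]], [0.3, [0.15, 0.1, 10.4], [0, 0, 0]]])

```text
clock: 6.9
position: [0.4927, -0.1732, 0.0123]
tcp_rot: [-179.8, -0.1, 94.6]
contact_force: [0.4, 0.7, -0.7]
opening: 0.0701
grasp_force: 0.0
```

Emit:
servo_tool(targets=[[0.5, [0, 0, 0], [0, 0, 0]], [0.8, [0, 0, 0], [0, 0, 0]], [0.8, [0, 0, 0], [0, 0, 0]], [0.8, [0, 0, 0], [0, 0, 0]], [0.8, [0, 0, 0], [0, 0, 0]]])

```text
clock: 7.4
position: [0.4933, -0.1747, 0.0146]
tcp_rot: [-180.0, 0.0, 94.5]
contact_force: [-1.5, 0.4, 3.4]
opening: 0.0326
grasp_force: 30.0
```

Emit:
servo_tool(targets=[[0.8, [0, 0, 0], [0, 0, 0]], [0.8, [0, 0, 0], [0, 0, 0]], [0.8, [0, 0, 0], [0, 0, 0]]])

```text
clock: 7.7
position: [0.4933, -0.1747, 0.0146]
tcp_rot: [-180.0, -0.0, 94.5]
contact_force: [-1.9, 0.3, 6.0]
opening: 0.0327
grasp_force: 30.0
```

```bash
python3 -c "
from h import *
plan(.578,.172,.10,95.3)"
```

```text
from [ 0.4933 -0.1747  0.0146] [-179.99   -0.     94.52] shift cm [33.89 11.17 -8.54] wz -0.014
```

Emit:
servo_tool(targets=[[0.8, [0, 0, -1.5], [0, 0, 0]], [0.8, [0, 0, -4.5], [0, 0, 0]], [0.8, [1.5, 0.5, -7.5], [0, 0, 0]], [0.8, [5.0, 1.6, -8.5], [0, 0, 0]], [0.8, [9.5, 3.1, -8.5], [0, 0, 0]]])

```text
clock: 8.2
position: [0.5186, -0.078, 0.1009]
tcp_rot: [179.7, 0.1, 94.3]
contact_force: [0.9, -0.0, -2.5]
opening: 0.0326
grasp_force: 30.0
```

Emit:
servo_tool(targets=[[0.8, [4.6, 1.5, 0], [0, 0, 0]], [0.8, [9.2, 3.0, 0], [0, 0, 0]], [0.8, [13.8, 4.5, 0], [0, 0, 0]], [0.8, [18.4, 6.1, 0], [0, 0, -0.014]], [0.8, [21.5, 7.1, 0], [0, 0, -0.014]]])

```text
clock: 8.7
position: [0.5713, 0.1456, 0.0985]
tcp_rot: [180.0, -0.0, 95.4]
contact_force: [0.7, -0.3, -2.8]
opening: 0.0327
grasp_force: 30.0
```

Emit:
servo_tool(targets=[[0.8, [2.0, 0.7, 0], [0, 0, 0]], [0.8, [2.9, 1.0, 0], [0, 0, 0]], [0.8, [2.9, 1.0, 0], [0, 0, 0]]])

```text
clock: 9.0
position: [0.578, 0.1728, 0.0984]
tcp_rot: [-180.0, 0.0, 95.4]
contact_force: [0.3, 0.4, -1.8]
opening: 0.0328
grasp_force: 30.0
```

```bash
python3 -c "
from h import *
print(bot.state()['opening'],bot.state()['grasp_force'],bot.state()['contact_force'])
plan(.578,.172,.016,95.3)"
```

```text
0.032839942521695496 29.998811341356486 [ 0.27227315  0.36725152 -1.7738829 ]
from [0.578  0.1728 0.0984] [-1.7997e+02  2.0000e-02  9.5410e+01] shift cm [-0.08 -0.    8.24] wz 0.002
```

Emit:
servo_tool(targets=[[0.8, [0, 0, 2.5], [0, 0, 0]], [0.8, [0, 0, 5.0], [0, 0, 0]], [0.8, [0, 0, 7.0], [0, 0, 0]], [0.8, [0, 0, 7.9], [0, 0, 0]], [0.8, [0, 0, 8.2], [0, 0, 0]]])

```text
clock: 9.5
position: [0.5774, 0.1708, 0.0161]
tcp_rot: [-179.9, 0.0, 95.3]
contact_force: [-0.0, 0.3, -2.6]
opening: 0.033
grasp_force: 30.0
```

Emit:
servo_tool(targets=[[0.8, [0, 0, 0.1], [0, 0, 0]], [0.8, [0, 0, 0.15], [0, 0, 0]], [0.8, [0, 0, 0.15], [0, 0, 0]]])

```text
clock: 9.8
position: [0.5787, 0.1722, 0.0165]
tcp_rot: [179.9, -0.0, 95.3]
contact_force: [0.5, -0.2, -3.0]
opening: 0.0324
grasp_force: 30.0
```

Emit:
servo_tool(targets=[[0.8, [0, 0, 0.1], [0, 0, 0]], [0.8, [0, 0, 0.18], [0, 0, 0]], [0.8, [0, 0, 0.18], [0, 0, 0]]])

```text
clock: 10.1
position: [0.5785, 0.1723, 0.0146]
tcp_rot: [179.9, -0.0, 95.3]
contact_force: [-1.1, -0.0, 3.2]
opening: 0.0326
grasp_force: 30.0
```

In contact with the floor. Release, rise, and head for the mount.

Emit:
servo_tool(targets=[[0.5, [0, 0, 0], [0, 0, 0]], [0.2, [0, 0, 0], [0, 0, 0]], [0, [0, 0, 0], [0, 0, 0]], [0, [0, 0, 0], [0, 0, 0]], [0, [0, 0, 0], [0, 0, 0]]])

```text
clock: 10.6
position: [0.578, 0.1721, 0.0135]
tcp_rot: [-180.0, 0.0, 95.3]
contact_force: [0.2, 0.7, -0.5]
opening: 0.0699
grasp_force: 0.0
```

Emit:
servo_tool(targets=[[0, [0, 0, 0], [0, 0, 0]], [0, [0, 0, -1.5], [0, 0, 0]], [0, [0, 0, -4.5], [0, 0, 0]], [0, [0, 0, -8.0], [0, 0, 0]], [0, [0, 0, -11.0], [0, 0, 0]]])

```text
clock: 11.1
position: [0.5782, 0.1722, 0.1252]
tcp_rot: [180.0, -0.0, 95.3]
contact_force: [0.9, 0.2, -0.0]
opening: 0.091
grasp_force: 0.0
```

```bash
python3 -c "
from h import *
plan(.4995,-.2355,.12,94.5);print(bot.state()['opening'])"
```

```text
from [0.5782 0.1722 0.1252] [179.96  -0.    95.33] shift cm [-39.86 -11.62   0.52] wz 0.014
0.09099263913762456
```

Emit:
servo_tool(targets=[[0, [-4.4, -1.3, 0], [0, 0, 0]], [0, [-8.8, -2.6, 0], [0, 0, 0]], [0, [-13.4, -3.9, 0], [0, 0, 0]], [0, [-18.0, -5.2, 0], [0, 0, 0]], [0, [-22.6, -6.6, 0], [0, 0, 0.014]]])

```text
clock: 11.6
position: [0.5328, -0.0607, 0.1239]
tcp_rot: [180.0, 0.0, 94.5]
contact_force: [0.6, 0.6, 0.7]
opening: 0.0911
grasp_force: 0.0
```

Emit:
servo_tool(targets=[[0, [-4.6, -1.3, 0.1], [0, 0, 0]], [0, [-9.2, -2.7, 0.2], [0, 0, 0]], [0, [-13.6, -4.0, 0.4], [0, 0, 0]], [0, [-16.7, -4.8, 0.5], [0, 0, 0]], [0, [-17.1, -4.9, 0.5], [0, 0, 0]]])

```text
clock: 12.1
position: [0.4972, -0.2367, 0.1186]
tcp_rot: [180.0, 0.1, 94.3]
contact_force: [0.9, 1.4, 0.2]
opening: 0.0918
grasp_force: 0.0
```

```bash
python3 -c "
from h import *
plan(.4995,-.2355,.014,94.5)"
```

```text
from [ 0.4972 -0.2367  0.1186] [1.800e+02 6.000e-02 9.429e+01] shift cm [ 0.1   0.23 10.46] wz -0.004
```

Emit:
servo_tool(targets=[[0, [0.1, 0.1, 3.0], [0, 0, 0]], [0, [0.1, 0.2, 6.0], [0, 0, 0]], [0.1, [0.1, 0.2, 8.5], [0, 0, 0]], [0.2, [0.1, 0.2, 10.0], [0, 0, 0]], [0.3, [0.1, 0.2, 10.4], [0, 0, 0]]])

```text
clock: 12.6
position: [0.4989, -0.2307, 0.013]
tcp_rot: [-179.8, -0.1, 94.6]
contact_force: [-0.7, 0.3, 0.1]
opening: 0.0701
grasp_force: 0.0
```

Emit:
servo_tool(targets=[[0.5, [0, 0, 0], [0, 0, 0]], [0.8, [0, 0, 0], [0, 0, 0]], [0.8, [0, 0, 0], [0, 0, 0]], [0.8, [0, 0, 0], [0, 0, 0]], [0.8, [0, 0, 0], [0, 0, 0]]])

```text
clock: 13.1
position: [0.5003, -0.2323, 0.0156]
tcp_rot: [179.9, 0.0, 94.5]
contact_force: [-0.9, 0.7, 3.3]
opening: 0.0373
grasp_force: 30.0
```

Emit:
servo_tool(targets=[[0.8, [0, 0, 0], [0, 0, 0]], [0.8, [0, 0, 0], [0, 0, 0]], [0.8, [0, 0, 0], [0, 0, 0]]])

```text
clock: 13.4
position: [0.5003, -0.2323, 0.0156]
tcp_rot: [179.9, 0.0, 94.5]
contact_force: [-1.3, 1.0, 6.8]
opening: 0.0373
grasp_force: 30.0
```

```bash
python3 -c "
from h import *
plan(.5725,.2335,.10,95.3)"
```

```text
from [ 0.5003 -0.2323  0.0156] [1.7993e+02 3.0000e-02 9.4520e+01] shift cm [45.87 10.87 -8.44] wz -0.014
```

Emit:
servo_tool(targets=[[0.8, [0, 0, -1.5], [0, 0, 0]], [0.8, [0, 0, -4.5], [0, 0, 0]], [0.8, [1.5, 0.4, -7.5], [0, 0, 0]], [0.8, [5.0, 1.2, -8.5], [0, 0, 0]], [0.8, [9.5, 2.3, -8.5], [0, 0, 0]]])

```text
clock: 13.9
position: [0.5168, -0.1363, 0.1017]
tcp_rot: [179.7, 0.1, 94.3]
contact_force: [0.4, -0.1, -0.8]
opening: 0.0372
grasp_force: 30.0
```

Emit:
servo_tool(targets=[[0.8, [4.6, 1.1, 0], [0, 0, 0]], [0.8, [9.2, 2.2, 0], [0, 0, 0]], [0.8, [13.8, 3.3, 0], [0, 0, 0]], [0.8, [18.4, 4.4, 0], [0, 0, 0]], [0.8, [23.0, 5.5, 0], [0, 0, -0.014]]])

```text
clock: 14.4
position: [0.5519, 0.0998, 0.0996]
tcp_rot: [180.0, 0.0, 95.3]
contact_force: [1.4, 0.2, -1.0]
opening: 0.0374
grasp_force: 30.0
```

Emit:
servo_tool(targets=[[0.8, [4.6, 1.1, 0], [0, 0, 0]], [0.8, [9.0, 2.1, 0], [0, 0, 0]], [0.8, [12.5, 2.9, 0], [0, 0, 0]], [0.8, [13.7, 3.2, 0], [0, 0, 0]], [0.8, [13.7, 3.2, 0], [0, 0, 0]]])

```text
clock: 14.9
position: [0.5709, 0.2385, 0.0991]
tcp_rot: [-180.0, 0.0, 95.5]
contact_force: [-0.5, -0.2, -1.7]
opening: 0.0377
grasp_force: 30.0
```

```bash
python3 -c "
from h import *
print(bot.state()['opening'],bot.state()['grasp_force'],bot.state()['contact_force'])
plan(.5725,.2365,.016,95.3)"
```

```text
0.03773942896102512 29.999789893627167 [-0.52271763 -0.1844122  -1.65912816]
from [0.5709 0.2385 0.0991] [-1.7997e+02  3.0000e-02  9.5470e+01] shift cm [-0.22  0.14  8.31] wz 0.003
```

Emit:
servo_tool(targets=[[0.8, [-0.1, 0.1, 2.5], [0, 0, 0]], [0.8, [-0.2, 0.1, 5.0], [0, 0, 0]], [0.8, [-0.2, 0.1, 7.0], [0, 0, 0]], [0.8, [-0.2, 0.1, 7.9], [0, 0, 0]], [0.8, [-0.2, 0.1, 8.2], [0, 0, 0]]])

```text
clock: 15.4
position: [0.5718, 0.2337, 0.0168]
tcp_rot: [-179.9, 0.1, 95.2]
contact_force: [-0.3, -0.1, -0.4]
opening: 0.0372
grasp_force: 30.0
```

Emit:
servo_tool(targets=[[0.8, [0, 0, 0.1], [0, 0, 0]], [0.8, [0, 0, 0.15], [0, 0, 0]], [0.8, [0, 0, 0.15], [0, 0, 0]]])

```text
clock: 15.7
position: [0.5729, 0.2355, 0.0172]
tcp_rot: [179.9, -0.0, 95.3]
contact_force: [-1.0, -0.5, -1.2]
opening: 0.0375
grasp_force: 30.0
```

Emit:
servo_tool(targets=[[0.8, [0, 0, 0.1], [0, 0, 0]], [0.8, [0, 0, 0.18], [0, 0, 0]], [0.8, [0, 0, 0.18], [0, 0, 0]]])

```text
clock: 16.0
position: [0.5727, 0.2357, 0.0156]
tcp_rot: [179.9, -0.0, 95.3]
contact_force: [-0.9, -1.4, 3.7]
opening: 0.0371
grasp_force: 30.0
```

Emit:
servo_tool(targets=[[0.5, [0, 0, 0], [0, 0, 0]], [0.2, [0, 0, 0], [0, 0, 0]], [0, [0, 0, 0], [0, 0, 0]], [0, [0, 0, 0], [0, 0, 0]], [0, [0, 0, 0], [0, 0, 0]]])

```text
clock: 16.5
position: [0.5723, 0.2354, 0.0142]
tcp_rot: [-180.0, 0.0, 95.3]
contact_force: [-0.0, 0.3, 1.3]
opening: 0.0748
grasp_force: 0.0
```

Emit:
servo_tool(targets=[[0, [0, 0, 0], [0, 0, 0]], [0, [0, 0, -1.5], [0, 0, 0]], [0, [0, 0, -4.5], [0, 0, 0]], [0, [0, 0, -8.0], [0, 0, 0]], [0, [0, 0, -11.0], [0, 0, 0]]])

```text
clock: 17.0
position: [0.5725, 0.2355, 0.1259]
tcp_rot: [180.0, -0.0, 95.3]
contact_force: [0.8, 0.1, -0.7]
opening: 0.0913
grasp_force: 0.0
```

```bash
python3 -c "
from h import *
plan(.5095,-.3015,.12,94.5);print(bot.state()['opening'])"
```

```text
from [0.5725 0.2355 0.1259] [ 1.7996e+02 -1.0000e-02  9.5330e+01] shift cm [-52.88 -11.26   0.59] wz 0.014
0.09134808696065176
```

Emit:
servo_tool(targets=[[0, [-4.5, -1.0, 0], [0, 0, 0]], [0, [-9.2, -2.0, 0], [0, 0, 0]], [0, [-13.9, -3.0, 0], [0, 0, 0]], [0, [-18.6, -4.0, 0], [0, 0, 0]], [0, [-23.3, -5.0, 0], [0, 0, 0.014]]])

```text
clock: 17.5
position: [0.5437, -0.0029, 0.1246]
tcp_rot: [180.0, 0.0, 94.5]
contact_force: [0.3, 0.1, 0.3]
opening: 0.0915
grasp_force: 0.0
```

Emit:
servo_tool(targets=[[0, [-4.7, -1.0, 0.1], [0, 0, 0]], [0, [-9.4, -2.0, 0.2], [0, 0, 0]], [0, [-14.1, -2.9, 0.3], [0, 0, 0]], [0, [-18.8, -3.9, 0.4], [0, 0, 0]], [0, [-23.4, -4.7, 0.5], [0, 0, 0]]])

```text
clock: 18.0
position: [0.5151, -0.2401, 0.1195]
tcp_rot: [180.0, 0.0, 94.5]
contact_force: [2.3, -0.9, 0.1]
opening: 0.0913
grasp_force: 0.0
```

Emit:
servo_tool(targets=[[0, [-3.5, -0.8, 0], [0, 0, 0]], [0, [-6.0, -1.1, 0], [0, 0, 0]], [0, [-6.0, -1.1, 0], [0, 0, 0]]])

```text
clock: 18.3
position: [0.5093, -0.3021, 0.1193]
tcp_rot: [180.0, 0.1, 94.3]
contact_force: [0.0, 1.6, -0.4]
opening: 0.0912
grasp_force: 0.0
```

```bash
python3 -c "
from h import *
plan(.5095,-.3015,.014,94.5)"
```

```text
from [ 0.5093 -0.3021  0.1193] [1.7997e+02 8.0000e-02 9.4310e+01] shift cm [ 0.05  0.03 10.53] wz -0.003
```

Emit:
servo_tool(targets=[[0, [-0.1, 0, 3.0], [0, 0, 0]], [0, [-0.2, 0, 6.0], [0, 0, 0]], [0.1, [-0.2, 0, 8.5], [0, 0, 0]], [0.2, [-0.2, 0, 10.0], [0, 0, 0]], [0.3, [-0.2, 0, 10.5], [0, 0, 0]]])

```text
clock: 18.8
position: [0.5087, -0.299, 0.0126]
tcp_rot: [-179.8, -0.2, 94.6]
contact_force: [0.1, 0.7, 0.8]
opening: 0.0705
grasp_force: 0.0
```

Emit:
servo_tool(targets=[[0.5, [0, 0, 0], [0, 0, 0]], [0.8, [0, 0, 0], [0, 0, 0]], [0.8, [0, 0, 0], [0, 0, 0]], [0.8, [0, 0, 0], [0, 0, 0]], [0.8, [0, 0, 0], [0, 0, 0]]])

```text
clock: 19.3
position: [0.5101, -0.3011, 0.0153]
tcp_rot: [179.9, 0.0, 94.5]
contact_force: [-0.7, 0.7, 3.1]
opening: 0.0353
grasp_force: 30.0
```

Emit:
servo_tool(targets=[[0.8, [0, 0, 0], [0, 0, 0]], [0.8, [0, 0, 0], [0, 0, 0]], [0.8, [0, 0, 0], [0, 0, 0]]])

```text
clock: 19.6
position: [0.5101, -0.3011, 0.0153]
tcp_rot: [179.9, 0.0, 94.5]
contact_force: [-0.7, 0.6, 6.0]
opening: 0.0351
grasp_force: 30.0
```

```bash
python3 -c "
from h import *
plan(.5667,.2955,.10,95.3)"
```

```text
from [ 0.5101 -0.3011  0.0153] [1.7994e+02 4.0000e-02 9.4520e+01] shift cm [59.02 10.35 -8.47] wz -0.014
```

Emit:
servo_tool(targets=[[0.8, [0, 0, -1.5], [0, 0, 0]], [0.8, [0, 0, -4.5], [0, 0, 0]], [0.8, [1.5, 0.3, -7.5], [0, 0, 0]], [0.8, [5.0, 0.9, -8.5], [0, 0, 0]], [0.8, [9.5, 1.7, -8.5], [0, 0, 0]]])

```text
clock: 20.1
position: [0.5204, -0.2056, 0.1011]
tcp_rot: [179.8, 0.1, 94.4]
contact_force: [0.8, 0.3, -0.7]
opening: 0.0353
grasp_force: 30.0
```

Emit:
servo_tool(targets=[[0.8, [4.6, 0.8, 0], [0, 0, 0]], [0.8, [9.2, 1.6, 0], [0, 0, 0]], [0.8, [13.8, 2.4, 0], [0, 0, 0]], [0.8, [18.4, 3.2, 0], [0, 0, 0]], [0.8, [23.0, 4.0, 0], [0, 0, -0.014]]])

```text
clock: 20.6
position: [0.5404, 0.0294, 0.099]
tcp_rot: [-180.0, 0.0, 95.3]
contact_force: [1.0, -0.3, -0.8]
opening: 0.0354
grasp_force: 30.0
```

Emit:
servo_tool(targets=[[0.8, [4.6, 0.9, 0], [0, 0, 0]], [0.8, [9.2, 1.7, 0], [0, 0, 0]], [0.8, [13.8, 2.5, 0], [0, 0, 0]], [0.8, [18.4, 3.3, 0], [0, 0, 0]], [0.8, [22.0, 4.0, 0], [0, 0, 0]]])

```text
clock: 21.1
position: [0.5598, 0.253, 0.0987]
tcp_rot: [-180.0, -0.0, 95.4]
contact_force: [-0.3, -1.1, -1.3]
opening: 0.0351
grasp_force: 30.0
```

Emit:
servo_tool(targets=[[0.8, [2.5, 0.4, 0], [0, 0, 0]], [0.8, [4.0, 0.7, 0], [0, 0, 0]], [0.8, [4.0, 0.7, 0], [0, 0, 0]]])

```text
clock: 21.4
position: [0.5634, 0.2922, 0.0987]
tcp_rot: [-180.0, 0.0, 95.4]
contact_force: [-0.0, -0.9, -1.4]
opening: 0.0354
grasp_force: 30.0
```

```bash
python3 -c "
from h import *
print(bot.state()['opening'],bot.state()['grasp_force'],bot.state()['contact_force'])
plan(.5667,.2955,.016,95.3)"
```

```text
0.03538026690067035 29.999787881970406 [-0.00965727 -0.85256512 -1.43126103]
from [0.5634 0.2922 0.0987] [-1.7998e+02  1.0000e-02  9.5440e+01] shift cm [0.3  0.36 8.27] wz 0.003
```

Emit:
servo_tool(targets=[[0.8, [0.2, 0.2, 2.5], [0, 0, 0]], [0.8, [0.4, 0.3, 5.0], [0, 0, 0]], [0.8, [0.4, 0.3, 7.0], [0, 0, 0]], [0.8, [0.4, 0.3, 7.9], [0, 0, 0]], [0.8, [0.4, 0.3, 8.2], [0, 0, 0]]])

```text
clock: 21.9
position: [0.5657, 0.2935, 0.0164]
tcp_rot: [-179.9, 0.1, 95.3]
contact_force: [0.3, -0.8, -1.4]
opening: 0.0352
grasp_force: 30.0
```

Emit:
servo_tool(targets=[[0.8, [0, 0, 0.1], [0, 0, 0]], [0.8, [0, 0, 0.15], [0, 0, 0]], [0.8, [0, 0, 0.15], [0, 0, 0]]])

```text
clock: 22.2
position: [0.5668, 0.2953, 0.0169]
tcp_rot: [179.9, -0.0, 95.3]
contact_force: [0.2, -0.1, -1.7]
opening: 0.0355
grasp_force: 30.0
```

Emit:
servo_tool(targets=[[0.8, [0, 0, 0.1], [0, 0, 0]], [0.8, [0, 0, 0.15], [0, 0, 0]], [0.8, [0, 0, 0.15], [0, 0, 0]]])

```text
clock: 22.5
position: [0.5666, 0.2954, 0.0153]
tcp_rot: [179.9, -0.0, 95.3]
contact_force: [-0.4, -0.2, 3.6]
opening: 0.0353
grasp_force: 30.0
```

Release, rise and clear the view sideways, then check with both cameras.

Emit:
servo_tool(targets=[[0.5, [0, 0, 0], [0, 0, 0]], [0.2, [0, 0, 0], [0, 0, 0]], [0, [0, 0, 0], [0, 0, 0]], [0, [0, 0, 0], [0, 0, 0]], [0, [0, 0, 0], [0, 0, 0]]])

```text
clock: 23.0
position: [0.5661, 0.2951, 0.0142]
tcp_rot: [-180.0, 0.0, 95.3]
contact_force: [0.3, -0.5, 0.4]
opening: 0.0725
grasp_force: 0.0
```

Emit:
servo_tool(targets=[[0, [0, 0, 0], [0, 0, 0]], [0, [0, 0, -1.5], [0, 0, 0]], [0, [0, 0, -4.5], [0, 0, 0]], [0, [0, 0, -9.0], [0, 0, 0]], [0, [0, 0, -13.0], [0, 0, 0]]])

```text
clock: 23.5
position: [0.5661, 0.2951, 0.1459]
tcp_rot: [-180.0, 0.0, 95.3]
contact_force: [-0.2, 0.2, 0.6]
opening: 0.0912
grasp_force: 0.0
```

Emit:
servo_tool(targets=[[0, [-4.5, -1.5, -2], [0, 0, 0]], [0, [-9, -3, -4], [0, 0, 0]], [0, [-13.5, -4.5, -6], [0, 0, 0]], [0, [-18, -6, -8], [0, 0, 0]], [0, [-22, -8, -10], [0, 0, 0]]])

```text
clock: 24.0
position: [0.508, 0.071, 0.2431]
tcp_rot: [180.0, 0.0, 95.3]
contact_force: [-0.1, -0.7, 0.7]
opening: 0.0914
grasp_force: 0.0
```

Emit:
servo_tool(targets=[[0, [-4.5, -1.5, 0], [0, 0, 0]], [0, [-9, -3, 0], [0, 0, 0]], [0, [-13.5, -4.5, 0], [0, 0, 0]], [0, [-18, -6, 0], [0, 0, 0]], [0, [-22, -7, 0], [0, 0, 0]]])

```text
clock: 24.5
position: [0.4581, -0.1547, 0.2428]
tcp_rot: [180.0, 0.0, 95.3]
contact_force: [0.6, 0.1, -0.3]
opening: 0.0911
grasp_force: 0.0
```

```bash
python3 - <<'E'
from h import *
import pickle
T=vision.snapshot("top");S=vision.snapshot("scene");pickle.dump((T,S),open("end.pkl","wb"))
b=T["frame"][175:235,130:250];d=S["frame"][100:220,315:435]
cv2.imwrite("pics/end.png",np.hstack([np.vstack([cv2.resize(b,(400,200),interpolation=cv2.INTER_CUBIC),np.zeros((200,400,3),np.uint8)]),cv2.resize(d,(400,400),interpolation=cv2.INTER_CUBIC)])[:,:,::-1])
E
```

View pics/end.png

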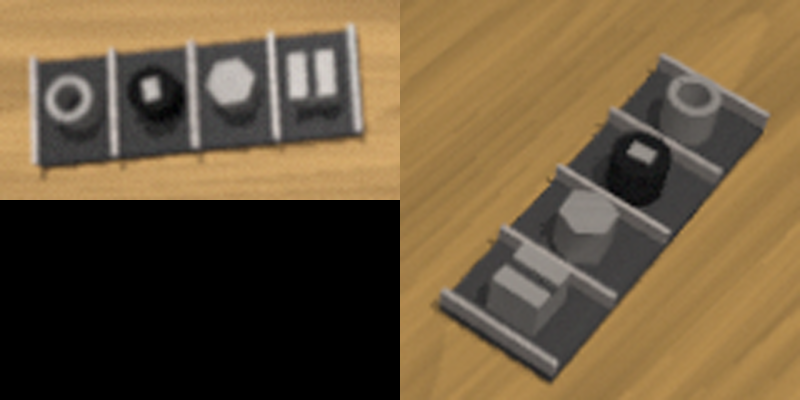

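The crop shows all four upright in reverse order: tube (69,99), mount (151,90), hex (230,81), block (311,74). I'll check their centres numerically.

```bash
python3 - <<'E'
from h import *
import pickle
T,S=pickle.load(open("end.pkl","rb"))
a=cast(T,np.float64([(69,99),(152,90),(230,81),(311,74)])/(10/3)+(130,175)-.35,.042)[:,:2]
b=cast(S,(np.float64([(694,97),(641,151),(588,213),(530,272)])-(400,0))/(10/3)+(315,100)-.35,.042)[:,:2]
c,s=np.cos(.093),np.sin(.093);R=np.array([[c,-s],[s,c]])
for p in(a,b):print(((p-[.5754,.2027])@R).round(4).tolist())
E
```

```text
[[-0.0007, 0.091], [-0.0, 0.0276], [0.001, -0.0315], [0.0004, -0.0923]]
[[0.0005, 0.09], [-0.0016, 0.0297], [-0.0001, -0.0324], [-0.0021, -0.0912]]
```

All four are within 4 mm of their compartment middles.

```bash
python3 -c "
from plant import hand_in
print(hand_in())"
```

```text
the job is handed in; nothing more can be done
None
```

All four specimens stand upright and released in the viewing rack in reverse order (from the left: tube, mount, hex, block), each within about 4 mm of its compartment's middle by both cameras; handed in at about 25 s, with no verdict returned.

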